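# Set up the soaking basin

### The arm

A 7-joint arm with a two-finger parallel gripper is mounted at the origin on the work surface. World frame = base frame: x ahead of the robot, y to its left, z up, the work surface at z = 0. Lengths are in mm, angles in degrees, forces in N, time in s.
With the tool pointing down it reaches from about 350 to 900 mm from the base axis. Payload 7.2 kg.
Tool frame: the origin (TCP) lies on the centre line of the jaws, within the pads' length; the fingertips stand 19 mm ahead of it and the grasp point (between the pads) is the TCP; z points along the fingers, y is the line along which they close (so a half turn about z gives the same grasp; the last joint's range is limited). The gripper opens to 88 mm and grips with 3 to 60 N. Pads are 20 mm wide; open, the fingers measure 115 mm over their backs; the gripper's body (75 mm by 178 mm) begins 61 mm behind the grasp point.
Start: joints at [68.342, 23.554, -0.728, 91.456, 0.321, 64.991, -4.71], TCP at [190.531, -595.253, 241.653] pointing down, gripper open.
Joint ranges: [-169.25, 169.25], [-16.82, 113.86], [-84.01, 82.57], [7.8, 145.47], [-59.2, 239.2], [7.22, 106.19], [-163.78, 163.78]. Speed limits (degrees/s): [136.94, 136.94, 172.46, 172.46, 180, 180, 180].

### API

Orientations are given as [roll, pitch, yaw] about the fixed x, y, z axes, in that order (R = Rz(yaw) Ry(pitch) Rx(roll)).
In Python, from cell import bot gives the robot as it stands. Calls block until the motion is done:
- bot.move_ptp(position, orientation): joint-space move of the TCP to a pose.
- bot.move_linear(position, rot=None, vel=150): straight line of the TCP; rot=None keeps the orientation; vel is the mean speed in mm/s.
- bot.move_joints(angles): joint-space move.
- bot.command_gripper(opening, newtons=None): finger opening in mm; newtons is the grip in N (None keeps the last); returns when the fingers have stopped.
- bot.dwell(seconds).
- bot.solve_ik(position, orientation): joint angles nearest the present ones, or None.
- bot.get_state(): the state.
- bot.get_image(name): name is "side" or "top"; returns the picture (400x640x3 uint8, red, green, blue); there is no depth.
- bot.camera_info(name): a dict with "intrinsics" (3x3 intrinsics, pixels), "xyz" and "orientation" of the camera in the world. Camera axes: x right, y up, looking along -z (the intrinsics and any distortion apply to the point x, -y, -z); pixel columns grow to the right and rows downward; lengths in mm; the calibration is good to about 2 mm. A picture is of the moment at which its call begins. camera_info takes no time and is no camera call.
A pose or a line that the arm cannot do raises bot.MotionError and nothing moves.
- bot.close_job(): hands the job in; it is judged then, once.
The state is a dict: "time": time; "joint_positions": joint angles; "qvel": joint speeds; "tau": joint torques, N m; "tcp_pos": TCP position; "tool_rot": TCP orientation; "contact_force": force on the tool from outside, world axes, zero at the start; "moment": the same for the moment, N m; "opening": finger opening in mm; "gripper_force": force on a finger pad.
Only numpy, scipy, OpenCV 4.12 (cv2) and the standard library are available. Lean on these libraries where they do the work, as an engineer would, in place of code of your own. Each camera call takes 0.05 s, during which the arm holds its last target. There are 200 camera calls.

### The job

Set up the black soaking basin for the next load: first stand the overflow pipe upright in the drain hole of the basin floor, pushed fully home so that its collar rests on the floor; the splash guard hides the hole, so feel for it with the pipe's foot. Then hang the sink caddy by its own hook over any straight side of the basin rim, upright and with its box on the inside. Leave the soap bottle, mug and brush where they are.

Things in the scene. Friction and masses are not known exactly. Their poses are not given: they have to be found in the camera images.
- basin: Black plastic soaking basin, fixed, open at the top, 240 mm along its x, 280 mm along its y, 105 mm high. Origin: centre of its underside, at bench height; z up. Upright walls 6 mm thick. Its flat floor is 30 mm above the bench; inside, a curb 22 mm wide and 31 mm high (above the bench) runs along the foot of the walls. It may stand turned by up to 0.2 rad.
- basin_floor (a point): The middle of the basin floor, on its surface (30 mm above the bench). The round blind drain hole, 26 mm in diameter, 24 mm deep, with a 1.5 mm chamfer at its mouth, is near this point, up to 8 mm off along the basin's x and up to 8 mm along its y, not given. A thin slit splash guard, 56 mm across, centred here, hides it and gives way without resistance.
- pipe_center (a point): Overflow pipe, loose, upright on the bench, 90 mm long, about 0.09 to 0.16 kg. From below: black spigot 24 mm in diameter and 22 mm long (edge tapered 2 mm), collar 36 mm in diameter and 8 mm thick, then steel tube 28 mm in diameter. The point is on its axis, 45 mm above the foot's end; z along the pipe, up. Pushed home, it is 23 mm above the basin floor.
- pipe: The same pipe; origin at the centre of its foot's end.
- caddy_grip (a point): Sink caddy of sheet steel, loose, upright on the bench, about 0.11 to 0.22 kg. The point is the centre of its black handle, a tab 12 mm thick (along the caddy's x), 44 mm wide (y) and 40 mm high (z), 86 mm above the caddy's underside. Axes: z up, -x from the handle towards the box, y along the width. Its centre of mass is some 15 mm to -x of the handle.
- caddy_hook (a point): Middle of the caddy's hook gap, under the hook's bridge: 4 mm to +x of the handle's centre, 24 mm below it, 62 mm above the underside. The gap is 14 mm wide (x), open below, between the back plate (-x side, reaching down to the underside) and a lip 25 mm long (+x side); hook 50 mm wide. Hung, a basin wall stands in the gap and the bridge rests on the rim. Axes as the handle's.
- caddy_box (a point): The centre of the caddy's open box (48 mm along x, 80 mm along y, 40 mm high), 31 mm to -x of the hook gap's middle, 20 mm above the underside; axes as for the handle.
- caddy: The same caddy; origin at the foot of its back plate's outer face, at the underside.
- soap: White bottle, diameter 64 mm, 170 mm tall; bystander. Origin: centre of its underside.
- mug: White mug, diameter 80 mm, 90 mm tall; bystander. Origin: centre of its underside.
- brush: Dish brush lying on the bench, some 200 mm long; bystander. Origin: its middle, underside.
Mind the look-alikes: they are no part of the job. What is shaped like the caddy but red is not meant.

How it is judged:
By the outcome, as a careful person would: the job done as asked, in the order asked, and still so for the second after the job is handed in, with the robot touching nothing.
It also fails if it takes over 72 s, if anything falls off the work surface, if the arm or the gripper's body presses on something with over 40 N, if the wrist force passes 120 N, or if a joint passes its speed limit or range.

## Working session

There is one attempt and no reset: what is moved stays moved. The work goes in short steps, each a Python script; the robot and the scene stay as the last script left them, time stands still between calls to the robot, and variables do not carry over. Pictures are saved under pics/ and viewed, at most 10 in all, crops included, and the job is handed in when it is done.

```bash
mkdir -p pics; ls
python3 - <<'E'
from cell import bot
import cv2
for n in("top","side"):
    im=bot.get_image(n); cv2.imwrite(f"pics/{n}0.png",im[:,:,::-1]); c=bot.camera_info(n); print(n,c)
s=bot.get_state(); print(s)
E
```

```text
pics
top {'intrinsics': array([[390.32688001,   0.        , 324.5303669 ],
       [  0.        , 390.32688001, 201.01965963],
       [  0.        ,   0.        ,   1.        ]]), 'xyz': array([ 450.48834883,   79.66302285, 1071.35885356]), 'orientation': array([  3.00886667,  -1.34294178, -90.13559915])}
side {'intrinsics': array([[408.91974611,   0.        , 320.55174755],
       [  0.        , 408.91974611, 199.63209586],
       [  0.        ,   0.        ,   1.        ]]), 'xyz': array([243.44902089, 678.49185179, 910.3307107 ]), 'orientation': array([  39.50027448,    0.79222229, -158.6839919 ])}
{'time': 0.1, 'joint_positions': array([68.34123151, 23.59512103, -0.72722368, 91.49788173,  0.31994966,
       64.99013718, -4.70814991]), 'qvel': array([ 0.02922783, -0.08568601,  0.0292507 , -0.18766847,  0.09674375,
       -0.04292555,  0.04411039]), 'tau': array([ 1.91840591e-03, -5.89099038e+01,  6.43172041e-01, -2.91709685e+01,
       -5.38193481e-02,  1.44849240e-02,  7.69603798e-05]), 'tcp_pos': array([ 190.38500038, -594.85909268,  240.90645513]), 'tool_rot': array([-1.79919064e+02,  5.33881569e-03,  1.77527324e+01]), 'contact_force': array([ 0.54437656, -0.16400168,  0.12299367]), 'moment': array([-0.01770786,  0.02169618, -0.01430541]), 'gripper_force': 0.0, 'opening': 87.90677754928466}
```

View pics/top0.png

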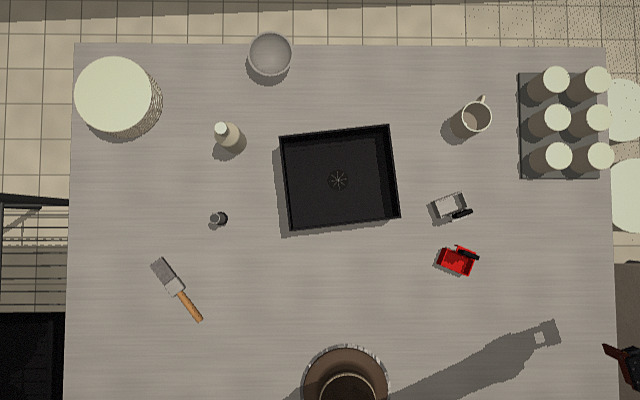

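View pics/side0.png

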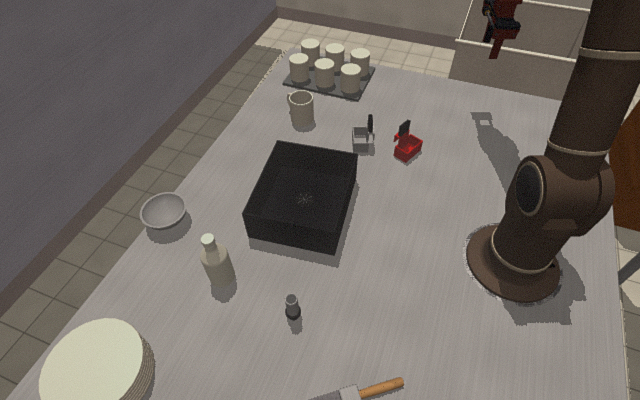

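The top view shows the basin rim spanning about (280,125)–(400,232), the pipe at (218,218), the metal caddy at (450,207) with its handle at about (461,212), and the red look-alike at (457,260). The side view has the pipe at (292,306), the caddy at (363,135), and the splash guard at (305,199). Next I'll view enlarged crops.

```bash
cat > h.py <<'E'
import numpy as np, cv2
from scipy.spatial.transform import Rotation as R
from cell import bot
def cam(n):
    c=bot.camera_info(n); return c['intrinsics'],c['xyz'],R.from_euler('xyz',c['orientation'],degrees=True).as_matrix()
def ray(n,uv):
    K,t,M=cam(n); p=np.linalg.solve(K,[uv[0],uv[1],1]); d=M@np.array([p[0],-p[1],-p[2]]); return t,d/np.linalg.norm(d)
def onz(n,uv,z):
    t,d=ray(n,uv); return t+d*(z-t[2])/d[2]
def proj(n,P):
    K,t,M=cam(n); q=M.T@(np.asarray(P,float)-t); p=K@np.array([q[0],-q[1],-q[2]]); return p[:2]/p[2]
def two(a,b):
    (p,d),(q,e)=ray("top",a),ray("side",b)
    s=np.linalg.lstsq(np.c_[d,-e],q-p,rcond=None)[0]; A,B=p+d*s[0],q+e*s[1]
    return (A+B)/2,np.linalg.norm(A-B)
E
python3 - <<'E'
import cv2,numpy as np
t=cv2.imread('pics/top0.png');s=cv2.imread('pics/side0.png')
def c(i,x,y,w,h,k): 
    o=cv2.resize(i[y:y+h,x:x+w],None,fx=k,fy=k,interpolation=cv2.INTER_NEAREST); return o
a=np.hstack([c(t,420,180,64,50,6),c(s,340,105,64,50,6)])
b=np.hstack([c(t,200,200,40,40,6),c(s,270,285,40,40,6),c(t,320,162,36,40,6)[:, :216],])
b=np.hstack([b,np.zeros((240,768-b.shape[1],3),np.uint8)])
cv2.imwrite('pics/crop.png',np.vstack([a,b]))
E
```

```text
(no output)
```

View pics/crop.png

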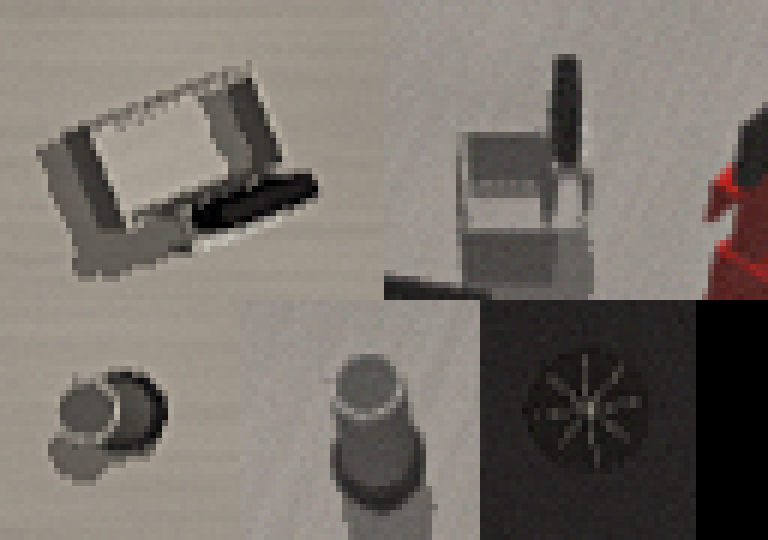

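The crops show the pipe's top at (214.3,218) in the top view and (291.3,298.5) in the side view. The handle's centroid is about (462.5,213.7) in the top view and (370.3,123.7) in the side view. The guard star is at (338,180.2). I'll turn these into positions.

Run:
```python
from h import *
np.set_printoptions(precision=1,suppress=True)
t=cv2.imread('pics/top0.png');s=cv2.imread('pics/side0.png')
def mask(im,x,y,w,h,th):
    m=np.zeros(im.shape[:2],np.uint8); m[y:y+h,x:x+w]=(im[y:y+h,x:x+w].max(2)<th)*255
    n,l,st,c=cv2.connectedComponentsWithStats(m); k=1+np.argmax(st[1:,4]); return (l==k).astype(np.uint8),c[k],st[k]
m,c,st=mask(t,265,110,150,130,70)
r=cv2.minAreaRect(max(cv2.findContours(m,0,1)[0],key=cv2.contourArea))
q=cv2.boxPoints(r); P=np.array([onz('top',p,105) for p in q]); print('rim px',q,'\n',P,'\nlen',[np.linalg.norm(P[i]-P[i-1]) for i in range(4)],'c',P.mean(0))
e=[P[i]-P[i-1] for i in range(4)]
for v in e[:2]: print('edge dir',np.degrees(np.arctan2(v[1],v[0])))
print('guard', onz('top',(338.2,180.4),30), 'side',onz('side',(305,199.3),30), two((338.2,180.4),(305,199.3)))
print('pipe top',two((214.4,218),(291.4,298.6)), onz('top',(214.4,218),90),onz('side',(291.4,298.6),90))
for th in(35,50,60):
    mt,ct,stt=mask(t,448,200,30,25,th); ms,cs,sts=mask(s,364,110,14,26,th+10)
    r=cv2.minAreaRect(max(cv2.findContours(mt,0,1)[0],key=cv2.contourArea)); q=np.array(cv2.boxPoints(r))
    print('handle',th,ct,stt,cs,sts,two(ct,cs),onz('top',ct,90),onz('side',cs,86),r)
    ds=[onz('top',q[i],90)-onz('top',q[i-1],90) for i in(1,2)]; print([(np.linalg.norm(d),np.degrees(np.arctan2(d[1],d[0]))) for d in ds])
# box far edge line and ends, ground corners
for uv,z in (((420+248/6,180+68/6),40),((420+65/6,180+130/6),40),((420+125/6,180+225/6),40),((420+280/6,180+158/6),40)): print(onz('top',uv,z))
```

```text
rim px [[277.4 136. ]
 [389.1 122.6]
 [400.5 217.5]
 [288.8 230.9]] 
 [[ 663.8  174.   105. ]
 [ 698.7 -106.2  105. ]
 [ 459.9 -132.   105. ]
 [ 427.5  145.1  105. ]] 
len [np.float64(238.1002844673082), np.float64(282.3955062590255), np.float64(240.16558311328978), np.float64(278.9736120245449)] c [562.5  20.2 105. ]
edge dir 6.98246685285223
edge dir -82.90816882165679
guard [560.5  18.3  30. ] side [559.7  21.   30. ] (array([561. ,  18.1,  26.2]), np.float64(0.177904613517597))
pipe top (array([459.5, 332.5,  85.7]), np.float64(0.9848383388647292)) [459.9 331.6  90. ] [457.9 334.2  90. ]
handle 35 [461.7 213.2] [452 209  21   9  93] [369.9 123.1] [368 115   4  17  54] (array([ 471.1, -294.7,   80.9]), np.float64(0.3108290340604937)) [ 470.8 -291.3   90. ] [ 469.9 -288.6   86. ] ((461.70001220703125, 213.09999084472656), (5.059643268585205, 20.87103271484375), 71.56504821777344)
[(np.float64(53.63741397439611), np.float64(-71.9151162046865)), (np.float64(12.776455707368024), np.float64(-162.5762956573604))]
handle 50 [461.5 213.2] [451 209  22  10 106] [369.9 123.5] [368 115   5  
[... 174 characters left out ...]
03418, 21.174184799194336), 72.89727020263672)
[(np.float64(54.40994540508957), np.float64(-73.21984702991796)), (np.float64(15.228384447635317), np.float64(-163.93628751425857))]
handle 60 [460.9 212.9] [448 207  25  12 132] [369.8 123.6] [367 115   6  18  75] (array([ 471.3, -292.9,   80.5]), np.float64(0.9049025074317192)) [ 471.6 -289.2   90. ] [ 469.4 -286.7   86. ] ((459.8999938964844, 212.2000274658203), (8.538147926330566, 24.349536895751953), 71.56504821777344)
[(np.float64(62.580988397069426), np.float64(-71.89723931901817)), (np.float64(21.567796180936995), np.float64(-162.57803071671742))]
[ 530.2 -310.4   40. ]
[ 502.6 -227.9   40. ]
[ 460.4 -253.9   40. ]
[ 490.  -323.9   40. ]
```

Run:
```python
from h import *
np.set_printoptions(precision=2,suppress=True)
def st():
    s=bot.get_state(); print(round(s['time'],2),s['tcp_pos'],s['tool_rot'],s['contact_force'],round(s['opening'],1),s['joint_positions'])
p=[459,333]
bot.move_ptp([*p,220],[180,0,90]); st()
bot.command_gripper(60)
bot.move_linear([*p,110],vel=250); bot.move_linear([*p,72],vel=80); st()
cv2.imwrite('pics/g1.png',bot.get_image('side')[:,:,::-1][200:400,180:400].repeat(2,0).repeat(2,1))
bot.command_gripper(20,40); st()
bot.move_linear([*p,200],vel=150); st()
bot.move_ptp([561,19.5,200],[180,0,90]); st()
cv2.imwrite('pics/g2.png',bot.get_image('side')[:,:,::-1][50:300,180:440].repeat(2,0).repeat(2,1))
```

```text
3.48 [459.6  332.26 219.9 ] [180.     0.02  89.91] [-0.01  0.33  0.01] 88.0 [ -2.94  27.58 -51.38  98.73  23.51  65.17 -61.36]
5.32 [458.84 333.1   71.8 ] [-179.97    0.01   90.01] [0.55 0.12 0.02] 60.0 [ -8.44  37.29 -44.6  106.34  33.49  50.39 -69.43]
5.97 [459.14 333.05  72.15] [179.98  -0.01  89.99] [ 0.63 -0.24  1.5 ] 27.6 [ -8.42  37.25 -44.6  106.34  33.5   50.38 -69.44]
6.97 [458.67 332.49 199.08] [-179.94    0.05   90.  ] [-0.66  0.29 -1.34] 27.5 [ -3.57  28.78 -50.73 100.12  24.7   63.07 -62.36]
8.22 [560.78  21.37 200.09] [180.    -0.06  90.12] [ 0.06  0.65 -1.68] 27.6 [ 30.27  27.96 -50.35 100.87  23.94  62.56 -27.99]
```

View pics/g2.png

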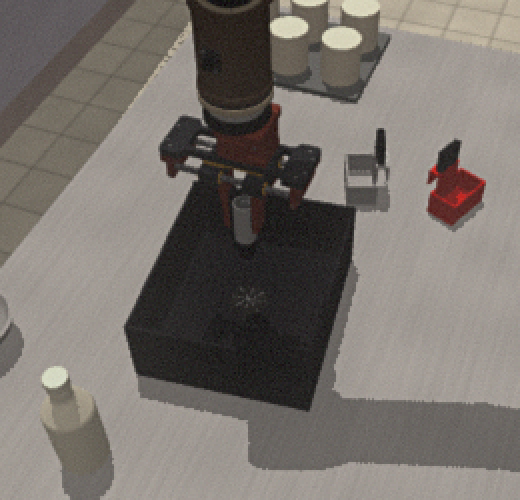

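The picture shows the pipe held upright over the basin, with its foot above the guard. Next I'll lower it to touch the floor and learn the contact behaviour.

Run:
```python
from h import *
np.set_printoptions(precision=2,suppress=True)
c=[561,19.5]
bot.move_linear([*c,106],vel=150); bot.dwell(.15)
z=106;f0=bot.get_state()['contact_force']
for i in range(8):
    s=bot.get_state(); f=s['contact_force']-f0; print(z,round(s['time'],2),s['tcp_pos'],f,round(s['opening'],2))
    if f[2]>6: break
    z-=1.5; bot.move_linear([*c,z],vel=40)
```

```text
106 9.2 [561.71  19.69 107.11] [0. 0. 0.] 27.44
104.5 9.45 [561.11  19.35 104.76] [ 0.28 -0.17  0.48] 27.78
103.0 9.7 [560.91  19.46 102.89] [-0.08 -0.23 -0.17] 27.55
101.5 9.95 [561.23  19.64 101.95] [-1.29 -1.07  5.96] 27.53
100.0 10.2 [561.37  19.84 101.6 ] [-5.37 -1.2  18.81] 27.27
```

```bash
cat > spiral.py <<'E'
from h import *
np.set_printoptions(precision=2,suppress=True)
c=np.array([561,19.5]); zc=100.3
pts=[c]; th=0.; 
while True:
    r=1.2+4*th/(2*np.pi)
    if r>13: break
    pts.append(c+r*np.array([np.cos(th),np.sin(th)])); th+=3.5/max(r,2.5)
print(len(pts))
for p in pts:
    bot.move_linear([*p,zc],vel=40)
    s=bot.get_state(); f=s['contact_force']; print(round(s['time'],2),p,s['tcp_pos'],f,s['moment'],round(s['opening'],2))
    if f[2]<5 or s['tcp_pos'][2]<101 or max(abs(f))>35: break
E
python3 spiral.py
```

```text
39
10.45 [561.   19.5] [561.33  19.76 101.67] [-4.84 -0.44 13.6 ] [-0.24  1.1  -0.08] 27.29
10.7 [562.2  19.5] [561.66  19.82 101.62] [-7.32  0.15 16.7 ] [-0.3   1.85 -0.02] 27.37
10.95 [561.36  21.56] [561.49  20.49 101.59] [-5.34 -3.51 13.7 ] [-1.13  1.16 -0.03] 27.69
11.2 [558.19  20.5 ] [559.65  20.22 101.39] [ 0.81 -1.21  5.66] [-0.4  -0.44  0.  ] 27.47
11.45 [558.49  16.74] [559.95  16.87 101.81] [-1.21 -1.49 11.05] [-0.4   0.15 -0.04] 27.61
11.7 [561.86  15.26] [560.79  16.56 101.77] [-9.52  1.15 19.72] [ 0.22  2.57 -0.07] 27.84
11.95 [565.1   16.92] [563.15  17.22 101.58] [-11.73  -0.72  21.83] [-0.47  3.3  -0.05] 27.78
12.2 [566.23  20.35] [564.62  19.65 101.35] [-9.23 -1.88 18.94] [-0.94  2.66 -0.01] 27.33
12.45 [564.9   23.69] [564.49  22.17 101.25] [-6.18 -4.4  13.42] [-1.35  1.38 -0.1 ] 27.5
12.7 [561.84  25.55] [562.75  24.4  101.24] [-1.33 -3.89  7.86] [-1.05  0.12 -0.04] 27.41
12.95 [558.28  25.38] [557.86  25.4  100.01] [ 0.2 -0.1 -2.4] [-0.05 -0.11  0.02] 27.5
```

The foot dropped into the hole near (558,25.4), so I'll push it down in compliant steps.

Run:
```python
from h import *
np.set_printoptions(precision=2,suppress=True)
bot.dwell(.1)
xy=np.array([558.28,25.38]); z=100.3
for i in range(25):
    s=bot.get_state(); f=s['contact_force']; print(round(s['time'],2),xy,round(z,1),s['tcp_pos'],f,s['moment'],round(s['opening'],2))
    if s['tcp_pos'][2]<81.5 and f[2]>10 or max(abs(f))>40: break
    xy=xy+np.clip(f[:2]*0.1,-1.,1.)
    z=(z-2.5) if f[2]<12 else s['tcp_pos'][2]-0.8
    bot.move_linear([*xy,z],vel=30)
```

```text
13.05 [558.28  25.38] 100.3 [557.96  25.46  99.9 ] [-0.73  0.86 -1.98] [-0.   -0.07  0.01] 27.33
13.3 [558.21  25.47] 97.8 [557.98  25.49  97.38] [-0.09  1.03 -1.1 ] [-0.04 -0.07  0.04] 27.82
13.55 [558.2   25.57] 95.3 [558.06  25.55  95.06] [-0.42 -0.75 -1.89] [-0.18 -0.06  0.05] 27.38
13.8 [558.16  25.49] 92.8 [558.06  25.49  92.63] [-1.08  0.19 -1.75] [-0.13 -0.04 -0.  ] 27.35
14.05 [558.05  25.51] 90.3 [557.96  25.48  90.12] [-0.11 -0.22 -0.73] [-0.2  -0.09 -0.02] 27.42
14.3 [558.04  25.49] 87.8 [557.93  25.43  87.58] [-0.27 -0.63 -2.03] [-0.26 -0.05  0.03] 27.12
14.55 [558.01  25.43] 85.3 [557.91  25.37  85.1 ] [ 0.83 -1.1  -3.23] [-0.26 -0.07 -0.06] 27.46
14.8 [558.09  25.32] 82.8 [557.99  25.29  82.6 ] [-0.37 -1.32 -2.09] [-0.3  -0.05  0.03] 27.93
15.05 [558.06  25.19] 80.3 [557.98  25.21  80.12] [-0.34 -0.64 -2.62] [-0.18  0.01  0.07] 27.61
15.3 [558.02  25.12] 77.8 [558.22  25.15  79.49] [-5.83 -2.61 16.  ] [-0.51  1.43 -0.03] 27.36
```

The pipe is home: TCP 79.5, about 22 mm below floor contact. I'll release it, withdraw, and grasp the caddy.

Run:
```python
from h import *
np.set_printoptions(precision=2,suppress=True)
def st():
    s=bot.get_state(); print(round(s['time'],2),s['tcp_pos'],s['tool_rot'],s['contact_force'],round(s['opening'],1),s['joint_positions'])
bot.move_linear([558.5,25.3,77.2],vel=30); st()
bot.move_linear([558.2,25.3,79.3],vel=30); st()
bot.command_gripper(55); bot.move_linear([558.2,25.3,180],vel=150); st()
p=[470.3,-290]
best=None
for y in(108.3,-71.7):
    q=bot.solve_ik([*p,200],[180,0,y]); print(y,q)
    if q is not None:
        d=np.abs(np.array(q)-bot.get_state()['joint_positions']).max()
        if best is None or d<best[0]: best=(d,y)
y=best[1]; print(y)
bot.move_ptp([*p,200],[180,0,y]); bot.command_gripper(45)
im=bot.get_image('top')[:,:,::-1]; cv2.imwrite('pics/b1.png',im[100:260,260:500].repeat(3,0).repeat(3,1))
im=bot.get_image('side')[:,:,::-1]; cv2.imwrite('pics/b2.png',im[80:260,220:440].repeat(3,0).repeat(3,1))
bot.move_linear([*p,120],vel=150); st()
bot.move_linear([*p,92],vel=60); st()
im=bot.get_image('side')[:,:,::-1]; cv2.imwrite('pics/b3.png',im[80:260,220:440].repeat(3,0).repeat(3,1))
```

```text
15.55 [558.34  25.17  79.43] [179.99   0.12  89.99] [-9.39 -2.94 24.  ] 27.6 [ 25.12  35.86 -44.56 107.26  32.44  50.34 -35.57]
15.8 [558.34  25.1   79.59] [179.98   0.03  89.99] [-2.18 -2.08  6.82] 27.5 [ 25.21  35.85 -44.59 107.27  32.35  50.29 -35.46]
17.25 [557.74  24.98 179.29] [-179.95    0.02   89.99] [-1.62  0.71 -0.04] 55.0 [ 29.3   29.   -49.62 102.5   25.15  60.33 -29.62]
108.3 [ 66.54  28.26 -53.62 101.94  25.37  62.81  22.52]
-71.7 [  36.57   19.54  -12.51  103.83    4.95   57.16 -139.63]
108.3
19.68 [ 470.8  -289.95  120.53] [179.96   0.01 108.31] [-0.46 -0.09  0.98] 44.9 [ 63.32  33.47 -49.8  106.3   31.01  54.8   17.91]
20.29 [ 470.35 -289.83   91.85] [-180.     -0.02  108.31] [-0.64  0.34 -0.67] 45.0 [ 62.02  35.5  -48.13 107.56  33.23  52.05  16.13]
```

View pics/b3.png

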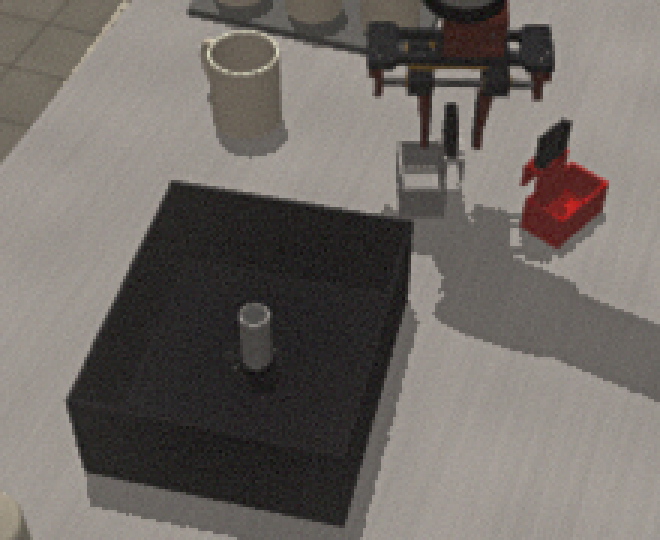

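The pipe stands upright in the drain, with its rim at crop (255,315), and the fingers straddle the caddy's handle at (451,130). I'll grip the handle, lift, and cross-check the near wall's position in the side view.

Run:
```python
from h import *
np.set_printoptions(precision=2,suppress=True)
def st():
    s=bot.get_state(); print(round(s['time'],2),s['tcp_pos'],s['tool_rot'],s['contact_force'],round(s['opening'],1),s['joint_positions'])
for uv in((357.3,153.5),(337.,233)): print('side near corner',onz('side',uv,105))
# predicted side pixels of the near outer corners from the top-view estimate
for P in((459.9,-132,105),(427.5,145.1,105)): print(proj('side',P))
t=cv2.imread('pics/top0.png').max(2).astype(int)
for u in(330,345,360): print(u,t[212:240,u])
bot.command_gripper(5,40); st()
p=[470.3,-290]
bot.move_linear([*p,225],vel=150); st()
bot.move_ptp([449.8,6.5,225],[180,0,96.8]); bot.dwell(.2); st()
im=bot.get_image('top')[:,:,::-1]; cv2.imwrite('pics/c1.png',im[100:260,260:460].repeat(4,0).repeat(4,1)[:600])
im=bot.get_image('side')[:,:,::-1]; cv2.imwrite('pics/c2.png',im[60:240,240:440].repeat(3,0).repeat(3,1))
```

```text
side near corner [ 459.61 -128.87  105.  ]
side near corner [420.81 146.44 105.  ]
[357.55 152.75]
[334.56 231.76]
330 [ 34  39  37  39  38  39  40  42  41  35  38  29  28  31  57  91 104  97
  96  91 126 162 156 158 157 156 153 152]
345 [ 37  35  37  36  34  35  40  38  37  32  29  40  36  76 103  99 102  94
 129 158 157 156 156 154 156 156 153 153]
360 [ 38  39  37  37  38  38  37  39  29  31  39  86 106 100  96  95 135 162
 161 153 158 158 155 156 153 157 157 158]
20.96 [ 470.35 -289.99   92.08] [180.     0.01 108.3 ] [-0.06  0.47  0.35] 12.0 [ 62.03  35.47 -48.13 107.56  33.23  52.05  16.13]
21.99 [ 469.68 -289.92  224.11] [-179.94   -0.06  108.3 ] [-0.72  0.34 -1.17] 11.9 [ 67.39  26.84 -54.57 100.34  23.85  65.39  23.8 ]
23.33 [450.09   5.46 224.83] [-179.99   -0.02   96.69] [ 0.19 -0.01 -2.18] 11.7 [ 46.48  16.77 -62.09 112.94  17.07  60.16 -16.56]
```

View pics/c2.png

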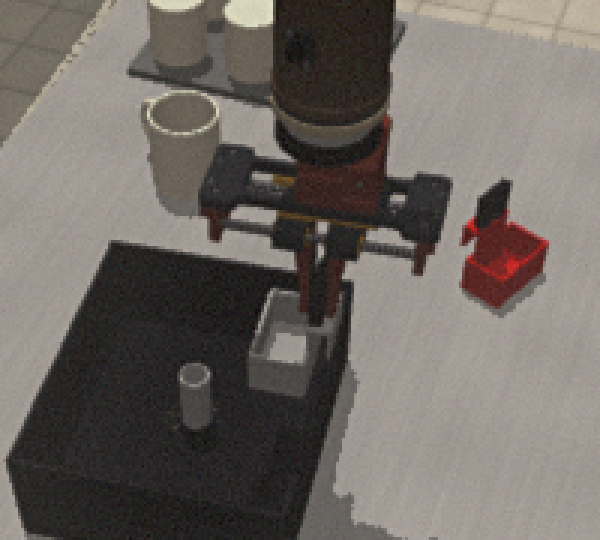

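The caddy is held upright at the near wall, box inside at crop (285,345), with the pipe standing clear of it. I'll lower it in steps and watch the force.

Run:
```python
from h import *
np.set_printoptions(precision=2,suppress=True)
f0=bot.get_state()['contact_force']
xy=[449.8,6.5]
for z in(203,199,195,190,183,170,164,160,157,154,150,145,140,137,135.5,134.5,133.5):
    bot.move_linear([*xy,z],vel=60)
    s=bot.get_state(); f=s['contact_force']-f0; print(z,round(s['time'],2),s['tcp_pos'],f,s['moment'],round(s['opening'],1))
    if abs(f).max()>7: break
```

```text
203 23.95 [449.65   6.73 202.7 ] [0.94 0.45 1.24] [-0.04 -0.08  0.02] 11.6
199 24.2 [449.75   6.51 198.92] [ 0.27  0.41 -0.07] [-0.02 -0.09  0.02] 11.9
195 24.45 [449.67   6.46 194.83] [ 0.53 -0.63  0.17] [-0.01 -0.09  0.05] 11.4
190 24.7 [449.57   6.48 189.67] [-0.09  1.01  0.2 ] [-0.08 -0.05 -0.03] 11.8
183 24.97 [449.5    6.5  182.58] [ 0.48 -0.82  0.11] [ 0.   -0.07 -0.03] 12.0
170 25.33 [449.48   6.57 169.54] [0.65 1.63 0.3 ] [-0.01 -0.05  0.05] 11.4
164 25.58 [449.58   6.5  163.7 ] [-0.04  0.04 -0.58] [-0.05 -0.14  0.  ] 11.8
160 25.83 [449.67   6.48 159.81] [0.06 0.09 0.35] [-0.02 -0.07 -0.  ] 11.5
157 26.08 [449.69   6.48 156.85] [ 1.12 -0.31  0.37] [-0.04 -0.05 -0.01] 11.8
154 26.33 [449.67   6.49 153.84] [-0.11 -0.45  0.05] [-0.04 -0.03  0.01] 11.8
150 26.58 [449.62   6.47 149.74] [-0.25  0.53  0.01] [-0.04 -0.02  0.05] 11.5
145 26.83 [449.58   6.49 144.68] [ 0.2   0.85 -0.12] [-0.02 -0.01  0.07] 11.8
140 27.08 [449.59   6.52 139.7 ] [ 0.05  0.19 -0.18] [-0.03 -0.1  -0.03] 11.9
137 27.33 [449.69   6.51 136.85] [ 0.16  0.61 -0.07] [-0.06 -0.08  0.  ] 11.9
135.5 27.58 [449.76   6.5  135.45] [ 0.73  0.08 -0.18] [ 0.   -0.09 -0.04] 11.8
134.5 27.83 [449.94   6.55 134.99] [-2.02  0.36  7.01] [-0.13  0.5  -0.03] 12.0
```

Contact came at TCP 135, exactly where the bridge should meet the rim. I'll release, retreat and look.

Run:
```python
from h import *
np.set_printoptions(precision=2,suppress=True)
bot.command_gripper(40); bot.move_linear([449.9,6.5,230],vel=120)
bot.move_ptp([400,-350,300],[180,0,97]); bot.dwell(.5); s=bot.get_state(); print(s['time'],s['contact_force'],s['tcp_pos'])
a=bot.get_image('top')[:,:,::-1]; b=bot.get_image('side')[:,:,::-1]
im=np.hstack([a[110:245,265:410],b[120:255,235:370]]); cv2.imwrite('pics/d.png',cv2.resize(im,None,fx=2.8,fy=2.8,interpolation=cv2.INTER_NEAREST))
cv2.imwrite('pics/top1.png',a);cv2.imwrite('pics/side1.png',b)
```

```text
31.2917 [ 0.13 -0.62  0.05] [ 400.12 -349.85  300.01]
```

View pics/d.png

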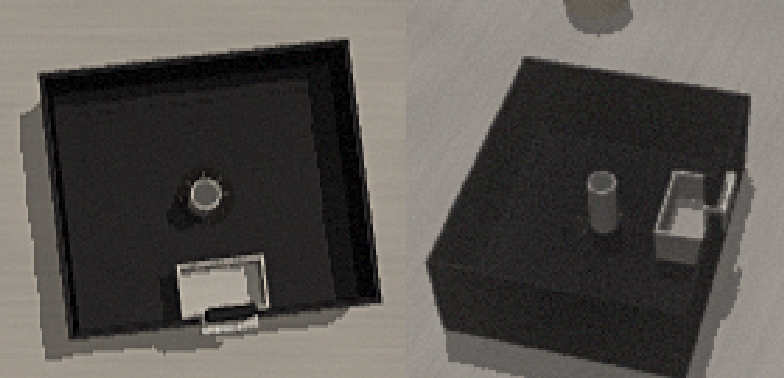

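The pipe stands upright in the drain, with its top at crop (205,195). The caddy hangs level over the near rim with its box inside, around (222,287), and the gripper is clear of both. I'm handing it in.

```bash
python3 -c "
from cell import bot
print(bot.close_job())"
```

```text
the job is handed in; nothing more can be done
None
```

The overflow pipe is seated fully home in the drain, the caddy hangs upright on the near rim with its box inside, and the job was handed in at about 31 s; no verdict was returned.

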